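Feel out the heavy side of a balance drum and hold it down

TASK

The drum on the watchmaker's bench stand has a balance weight sealed inside, and its bearings drag too much for it to swing down by itself. Take the crank handle, crank the drum round by at least one full turn to feel which side is heavy, then bring the heavy side straight down and finish still gripping the crank handle, holding the drum still there. Leave the loupe, the tin and the screwdriver where they lie.

Things in the scene. Friction and masses are not known exactly. Their poses are not given: they have to be found in the camera images.
- stand: Grey cast stand fixed to the bench: base 150 x 130 x 18 mm (own y from -55 to 75 mm) and two posts 12 mm thick, centred at own y = -30 and +30 mm, 135 mm high, that carry a level spindle along the stand's own y axis, 115 mm above the bench. Origin on the bench midway under the drum; z up, own x level and square to the spindle. It carries drum and crank.
- drum (a point): Centre of the drum, on the axis (stand frame: 0, 0, 115 mm); fixed, axes as the stand's. Plain aluminium drum, 120 mm diameter, 32 mm thick, between the posts. Drum, crank and handle balance each other but for a round weight of 0.31 to 0.39 kg sealed inside the drum, 37 mm off the axis, on an unknown side that differs every time; it does not shift in the drum.
- axis (a point): Point on the spindle axis at the outer face of the stand's -y post, 115 mm above the bench (stand frame: 0, -36, 115 mm). Fixed; axes as the stand's.
- rotor (a joint): Turn of drum and crank about the stand's y axis, rad; no stops, counts on past full turns. At q the handle's middle is at (45 sin q, -94, 115 + 45 cos q) mm in the stand's frame: on top at 0. Starts within 0.6 of 0. Bearing drag 0.16 N m all round, both ways (3.6 N at the handle): it stays where it is left. The weight adds or takes up to 2.5 to 3.1 N at the handle on the way round.
- handle: Black plastic crank handle: a level sleeve, 18 mm diameter, 76 mm long, that spins freely on its pin, parallel to the stand's y axis, 45 mm off the spindle axis. Origin at the middle of the sleeve; its own y axis runs along it (the crank's arm, 8 mm thick, at the +y end; a 22 mm end cap 4 mm thick at the -y end).
- loupe: Black eyeglass loupe standing on the bench, 36 mm diameter, 32 mm high; origin at its underside. Leave it.
- tin: Low round parts tin, 52 mm diameter, 26 mm high; origin at its underside. Leave it.
- driver: Screwdriver lying on the bench, 130 mm long along its own x; origin at its underside. Leave it.

How it is judged:
By the outcome, as a careful person would: the job done as asked, in the order asked, and still so for the second after the job is handed in, while the arm keeps its last pose, push and grip.
It also fails if it takes over 72 s, if anything falls off the work surface, if the arm or the gripper's body presses on something with over 40 N, if the wrist force passes 120 N, or if a joint passes its speed limit or range.

ROBOT

A 7-joint arm with a two-finger parallel gripper is mounted at the origin on the work surface. World frame = base frame: x ahead of the robot, y to its left, z up, the work surface at z = 0. Lengths are in m, angles in rad, forces in N, time in s.
With the tool pointing down it reaches from about 0.425 to 0.925 m from the base axis. Payload 6.8 kg.
Tool frame: the origin (TCP) lies midway between the tips of the shut fingers; the grasp point (between the pads) lies 19 mm behind it; z points along the fingers, y is the line along which they close (so a half turn about z gives the same grasp; the last joint's range is limited). The gripper opens to 85 mm and grips with 20 to 120 N. Pads are 22 mm wide; open, the fingers measure 114 mm over their backs; the gripper's body (76 mm by 85 mm) begins 54 mm behind the grasp point. The pads swing forward as they close: fully open they stand 13 mm farther back than shut.
Start: joints at [-1.452, 0.477, 0.022, 1.555, -0.011, 1.109, -0.083], TCP at [0.152, 0.658, 0.231] pointing down, gripper open.
Joint ranges: [-2.96, 2.96], [-0.34, 2.1], [-1.41, 1.46], [0.24, 2.44], [-1.37, 4.51], [0.17, 1.92], [-2.96, 2.96]. Speed limits (rad/s): [2.39, 2.39, 3.14, 3.14, 3.14, 3.14, 3.14].

INTERFACE

Orientations are given as a rotation vector (axis times angle).
In Python, from bench import status, vision, r gives the robot as it stands. The module is installed in compiled form; this text tells all that it offers.
- The arm moves only by the shell command python3 -m handwheel 'ROWS' [OPENING] [FORCE]. ROWS is JSON, a list of rows, each an object with "dp": the shift along the tool's x, y, z in m, a list of three; "delta_rot": the turn, a rotation vector about the tool's x, y, z in rad, a list of three. In form: [{"dp": [x, y, z], "delta_rot": [rx, ry, rz]}, ...]. A call has 1 to 12 rows; each row is the pose to reach, as a shift and turn from the pose commanded when the call began, along the tool's axes at that moment; what a row does not reach only later rows make up. A row lasts 1/8 s, in which the tool goes at most 62.5 mm and 10.7 degrees, less where a joint would pass 70% of its speed; a pose out of reach is approached as far as the arm can. A call with a gripper value outside its range is refused whole. OPENING is the opening, from 0 (shut) to 1 (fully open), set as the call begins (- or left out, the last holds). The fingers move at their own pace and stop on an object; FORCE is the grip in N (left out, the last holds). Time passes only in rows, so rows that repeat a pose let the fingers close. It gives the time, the measured TCP pose, the force, the opening and the grip force at its end, in the units of the state.
- status.get_obs(): the state, without advancing time (a new reading comes with each control period).
- vision.grab_frame(name): name is "side" or "top"; returns a dict with "img" (480x640x3 uint8, blue, green, red), "fovy" (degrees; the focal length in pixels is half the picture's height over the tangent of half this angle, whatever the lens; pixels are square), "cx", "cy" (the principal point, pixels), "distortion" ([k1, k2, p1, p2, k3] as OpenCV has them; the pictures are not rectified), "world_from_camera" (4x4, takes a point from camera to world coordinates). Camera axes: x right, y up, looking along -z (the intrinsics and any distortion apply to the point x, -y, -z); pixel columns grow to the right and rows downward; lengths in m; the calibration is good to about 2 mm. A picture is of the moment at which its call begins. There is no depth.
- r.hand_in(): hands the job in; it is judged then, once.
The state is a dict: "clock": time; "joints": joint angles; "qvel": joint speeds; "tau": joint torques, N m; "tcp_pos": TCP position; "orientation": TCP orientation; "contact_force": force on the tool from outside, world axes, zero at the start; "moment": the same for the moment, N m; "grip_width": finger opening in m; "gripper_force": force on a finger pad.
Only numpy, scipy, OpenCV 4.12 (cv2) and the standard library are available. Lean on these libraries where they do the work, as an engineer would, in place of code of your own. Each camera call takes 0.05 s, during which the arm holds its last target. There are 200 camera calls.

## Working session

There is one attempt and no reset: what is moved stays moved. The work goes in short steps, Python scripts to look and compute and a shell command to move; the robot and the scene stay as the last step left them, time stands still between calls to the robot, and variables do not carry over. Pictures are saved under pics/ and viewed, at most 10 in all, crops included, and the job is handed in when it is done.

```bash
mkdir -p pics; python3 - <<'E'
from bench import status, vision
import cv2,numpy as np
for n in("side","top"):
    f=vision.grab_frame(n); cv2.imwrite(f"pics/{n}0.png",f["img"]); print(n,f["fovy"],f["cx"],f["cy"],f["distortion"]);print(np.round(f["world_from_camera"],3).tolist())
print(status.get_obs())
E
```

```text
side 47.91949374369187 315.27049046726154 235.57120637697767 [-0.08120377  0.          0.          0.          0.        ]
[[0.819, 0.383, -0.428, 0.276], [-0.574, 0.531, -0.623, -0.471], [-0.012, 0.756, 0.654, 0.57], [0.0, 0.0, 0.0, 1.0]]
top 46.545227369958944 318.95073073802615 237.67199173807185 [-0.13880298  0.          0.          0.          0.        ]
[[-0.001, 0.995, -0.099, 0.521], [-1.0, -0.002, -0.009, -0.057], [-0.009, 0.099, 0.995, 0.81], [0.0, 0.0, 0.0, 1.0]]
{'clock': 0.1, 'joints': array([-1.45213396,  0.47772421,  0.0223572 ,  1.55630489, -0.01144805,
        1.10927838, -0.08309274]), 'qvel': array([-1.55678540e-03, -7.03983367e-04,  2.62332988e-05, -1.62242265e-03,
        2.45087015e-03, -2.82580021e-04, -5.31566938e-04]), 'tau': array([ 3.40976891e-03, -5.97758675e+01,  1.61319852e+00, -2.81953669e+01,
        1.27932787e-02,  4.95958739e-03,  9.65432577e-06]), 'tcp_pos': array([0.15167504, 0.65722382, 0.23043882]), 'orientation': array([-3.55374008e-01, -3.12141513e+00,  2.49249045e-03]), 'contact_force': array([-0.5424158 ,  0.39553068, -0.62733648]), 'moment': array([-0.0468555 ,  0.03186918,  0.01647858]), 'gripper_force': 0.0, 'grip_width': 0.08565152129915009}
```

View pics/side0.png

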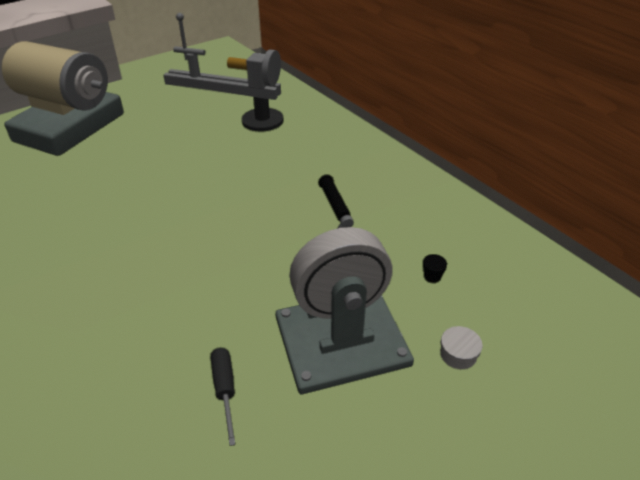

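View pics/top0.png

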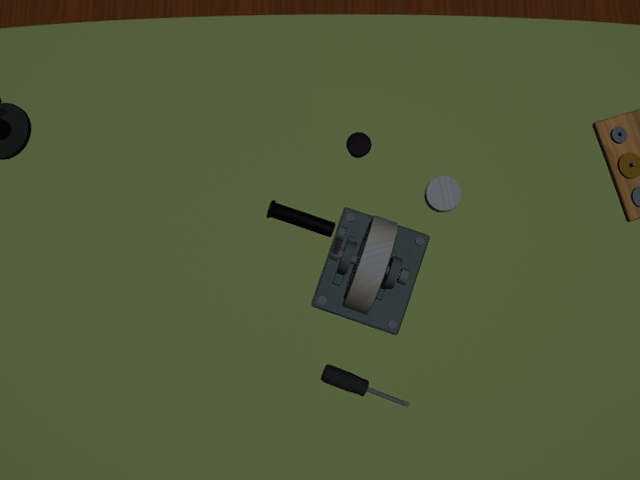

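Side view: handle from the cap (326,181) to the arm (348,218), drum about (342,273), base corners (277,310), (299,383), (410,348). Top view: handle (270,210)–(334,228), base corners about (345,208), (429,236), (397,333), (312,304), with loupe (359,145), tin (443,194) and driver (365,385).

```bash
cat > h.py <<'E'
import cv2,numpy as np
from bench import vision
def K(f):
    F=240/np.tan(np.radians(f["fovy"]/2)); return np.array([[F,0,f["cx"]],[0,F,f["cy"]],[0,0,1.]])
def ray(f,p):
    p=np.array(p,float).reshape(-1,1,2)
    u=cv2.undistortPoints(p,K(f),np.array(f["distortion"]))[:,0]
    d=np.c_[u[:,0],-u[:,1],-np.ones(len(u))]
    W=np.array(f["world_from_camera"]); return W[:3,3],d@W[:3,:3].T
def plane(f,p,z):
    o,d=ray(f,p); return o+d*((z-o[2])/d[:,2])[:,None]
def tri(fa,pa,fb,pb):
    oa,da=ray(fa,pa);ob,db=ray(fb,pb);out=[]
    for a,b in zip(da,db):
        s=np.linalg.lstsq(np.c_[a,-b],ob-oa,rcond=None)[0]
        A=oa+s[0]*a;B=ob+s[1]*b;out.append(np.r_[(A+B)/2,np.linalg.norm(A-B)])
    return np.array(out)
def handle(f,roi,th=40):
    x0,y0,x1,y1=roi; m=np.zeros(f["img"].shape[:2],np.uint8)
    m[y0:y1,x0:x1]=(f["img"][y0:y1,x0:x1].max(2)<th)*255
    cs=cv2.findContours(m,0,1)[0]; c=max(cs,key=cv2.contourArea)
    return m,c,cv2.minAreaRect(c)
E
python3 - <<'E'
from h import *
t=vision.grab_frame("top");s=vision.grab_frame("side")
P=np.array([[345,208],[429,236],[397,333],[312,304]])
g=cv2.cornerSubPix(cv2.cvtColor(t["img"],6),P.astype(np.float32).reshape(-1,1,2),(4,4),(-1,-1),(3,30,.01))[:,0]
print(g);w=plane(t,g,.018);print(w.round(4));print(np.linalg.norm(w-np.roll(w,-1,0),axis=1))
Q=np.array([[277,306],[299,381],[410,346]])
w=plane(s,Q,.018);print("side",w.round(4))
for f,roi in((t,(255,190,345,240)),(s,(305,165,360,225))):
    m,c,r=handle(f,roi);print(r,cv2.boxPoints(r).round(1).tolist())
o=[plane(t,[[359,145]],.032),plane(t,[[443,194]],.026),plane(t,[[323,373],[408,405]],.01)];print(o)
a=cv2.resize(t["img"][190:345,255:445],None,fx=3,fy=3,interpolation=2);b=cv2.resize(s["img"][165:390,270:420],None,fx=2,fy=2,interpolation=2)
a=cv2.convertScaleAbs(a[:450],alpha=1.8);cv2.imwrite("pics/c.png",np.hstack([a[:450,:500],cv2.convertScaleAbs(b,alpha=1.5)]))
E
```

```text
[[344.43256 206.6162 ]
 [429.5277  236.10576]
 [396.47922 334.62906]
 [310.8658  304.82327]]
[[ 0.6447 -0.0861  0.018 ]
 [ 0.602  -0.2079  0.018 ]
 [ 0.4624 -0.1587  0.018 ]
 [ 0.5047 -0.0379  0.018 ]]
[0.12910613 0.1480296  0.1279561  0.1481172 ]
side [[ 0.5105 -0.0348  0.018 ]
 [ 0.4683 -0.1517  0.018 ]
 [ 0.6114 -0.1904  0.018 ]]
((300.5500183105469, 218.85000610351562), (67.35651397705078, 17.076295852661133), 18.434947967529297) [[265.8999938964844, 216.3000030517578], [271.29998779296875, 200.10000610351562], [335.20001220703125, 221.39999389648438], [329.79998779296875, 237.60000610351562]]
((333.60748291015625, 196.35592651367188), (45.90126037597656, 13.885885238647461), 61.50436782836914) [[316.6000061035156, 179.5], [328.79998779296875, 172.89999389648438], [350.70001220703125, 213.1999969482422], [338.5, 219.8000030517578]]
[array([[ 0.73179213, -0.10703864,  0.032     ]]), array([[ 0.66172592, -0.22725093,  0.026     ]]), array([[ 0.40783901, -0.05492409,  0.01      ],
       [ 0.36170169, -0.17563044,  0.01      ]])]
```

View pics/c.png

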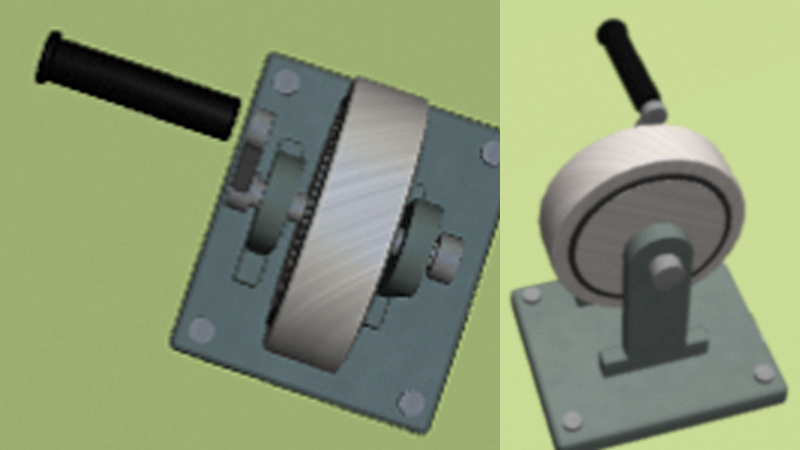

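```bash
python3 - <<'E'
from h import *
t=vision.grab_frame("top");s=vision.grab_frame("side")
Q=np.array([[277,309],[299,381],[409,350]],np.float32)
g=cv2.cornerSubPix(cv2.cvtColor(s["img"],6),Q.reshape(-1,1,2),(5,5),(-1,-1),(3,30,.01))[:,0]
print(g,plane(s,g,.018).round(4),plane(s,g,.0).round(4))
def mid(f,roi):
    m,c,r=handle(f,roi,45); b=cv2.boxPoints(r); e=sorted([(np.linalg.norm(b[i]-b[(i+1)%4]),i) for i in range(4)])[:2]
    p=np.array([(b[i]+b[(i+1)%4])/2 for _,i in e]); return p[np.argsort(p[:,1])]
pt=mid(t,(255,190,345,245));ps=mid(s,(305,165,365,225));print(pt,ps)
w=tri(t,pt,s,ps);print(w.round(4),np.linalg.norm(w[0,:3]-w[1,:3]))
O=np.array([.5568,-.1133]);y=np.array([-.331,-.944]);x=np.array([-.944,.331])
for v in w: print("stand",(v[:2]-O)@x,(v[:2]-O)@y,v[2])
E
```

```text
[[275.06326 310.21765]
 [299.      381.     ]
 [409.70255 350.51   ]] [[ 0.5043 -0.0397  0.018 ]
 [ 0.4683 -0.1517  0.018 ]
 [ 0.6063 -0.1954  0.018 ]] [[ 0.5117 -0.0256  0.    ]
 [ 0.4746 -0.1413  0.    ]
 [ 0.6171 -0.1864  0.    ]]
[[268.65002 208.05002]
 [332.85004 229.45001]] [[322.80002 176.1    ]
 [343.80002 218.1    ]]
[[ 6.199e-01  8.800e-03  1.627e-01  1.900e-03]
 [ 5.963e-01 -6.710e-02  1.523e-01  4.000e-04]] 0.08017048714766593
stand -0.019170466672279535 -0.13618903184520195 0.16266860896403118
stand -0.021942854707632187 -0.05671362315069306 0.15229146757477077
```

```bash
cat >> h.py <<'E'
from scipy.spatial.transform import Rotation as Ro
O=np.array([.5568,-.1133,0]);Y=np.array([-.331,-.944,0]);X=np.array([-.944,.331,0])
Y/=np.linalg.norm(Y);X/=np.linalg.norm(X)
RT=Ro.from_matrix(np.c_[np.cross(-X,[0,0,-1]),-X,[0,0,-1]])  # tool y = -stand x, z down
def rel(p,R,p0,R0): return R0.inv().apply(p-p0).round(4),(R0.inv()*R).as_rotvec().round(4)
E
python3 - <<'E'
from h import *
from bench import status
o=status.get_obs();R0=Ro.from_rotvec(o["orientation"])
T=O+X*-.0205+Y*-.105+[0,0,.22]
print(T,rel(T,RT,o["tcp_pos"],R0),RT.as_matrix().round(3))
E
```

```text
[ 0.61088815 -0.02099766  0.22      ] (array([-0.6   , -0.5579,  0.0113]), array([-4.0000e-04,  6.0000e-04,  1.6812e+00])) [[ 0.331  0.944  0.   ]
 [ 0.944 -0.331  0.   ]
 [ 0.     0.    -1.   ]]
```

```bash
python3 -m handwheel '[{"dp":[-0.05,-0.046,0.0],"delta_rot":[0,0,0.14]},{"dp":[-0.1,-0.093,0.0],"delta_rot":[0,0,0.28]},{"dp":[-0.15,-0.139,0.0],"delta_rot":[0,0,0.42]},{"dp":[-0.2,-0.186,0.0],"delta_rot":[0,0,0.56]},{"dp":[-0.25,-0.232,0.0],"delta_rot":[0,0,0.7]},{"dp":[-0.3,-0.279,0.0],"delta_rot":[0,0,0.84]},{"dp":[-0.35,-0.325,0.0],"delta_rot":[0,0,0.98]},{"dp":[-0.4,-0.372,0.0],"delta_rot":[0,0,1.12]},{"dp":[-0.45,-0.418,0.0],"delta_rot":[0,0,1.26]},{"dp":[-0.5,-0.465,0.0],"delta_rot":[0,0,1.4]},{"dp":[-0.55,-0.511,0.0],"delta_rot":[0,0,1.54]},{"dp":[-0.6,-0.558,0.011],"delta_rot":[0,0,1.681]}]' 1; python3 -m handwheel '[{"dp":[0,0,0],"delta_rot":[0,0,0]},{"dp":[0,0,0],"delta_rot":[0,0,0]}]'; python3 - <<'E'
from h import *
from bench import status
o=status.get_obs();R0=Ro.from_rotvec(o["orientation"])
T=O+X*-.0205+Y*-.105+[0,0,.22]
print(o,rel(T,RT,o["tcp_pos"],R0))
for n in("top","side"):cv2.imwrite(f"pics/{n}1.png",vision.grab_frame(n)["img"])
cv2.imwrite("pics/d.png",np.hstack([cv2.convertScaleAbs(cv2.imread(f"pics/{n}1.png")[100:400,150:550],alpha=1.5) for n in("top","side")]))
E
```

```text
clock: 1.8
tcp_pos: [0.5734, 0.0354, 0.2267]
orientation: [2.566, 1.812, 0.003]
contact_force: [1.0, 1.6, 0.3]
grip_width: 0.0856
gripper_force: 0.0
clock: 2.05
tcp_pos: [0.5718, 0.0371, 0.2258]
orientation: [-2.562, -1.817, 0.001]
contact_force: [0.4, 0.1, -0.1]
grip_width: 0.0852
gripper_force: 0.0
{'clock': 2.05, 'joints': array([-0.66349514,  0.35855792,  0.62660518,  1.84223598, -0.24446544,
        1.01890746, -0.27428934]), 'qvel': array([-0.02618078, -0.01286499, -0.02138503,  0.00823288,  0.00049542,
        0.0002733 ,  0.0005395 ]), 'tau': array([ 1.72003336e+00, -4.24919987e+01,  8.18106294e+00, -2.61193496e+01,
        1.27363326e-01, -4.47724562e-02,  1.23391525e-03]), 'tcp_pos': array([0.57181263, 0.03710745, 0.22582964]), 'orientation': array([-2.56174770e+00, -1.81742156e+00,  6.55252249e-04]), 'contact_force': array([ 0.35706357,  0.08371753, -0.1350429 ]), 'moment': array([ 0.04527694,  0.05197835, -0.01371427]), 'gripper_force': 0.0, 'grip_width': 0.08517802760983689} (array([-0.0419,  0.0561,  0.0058]), array([-0.0008, -0.    ,  0.0005]))
```

View pics/d.png

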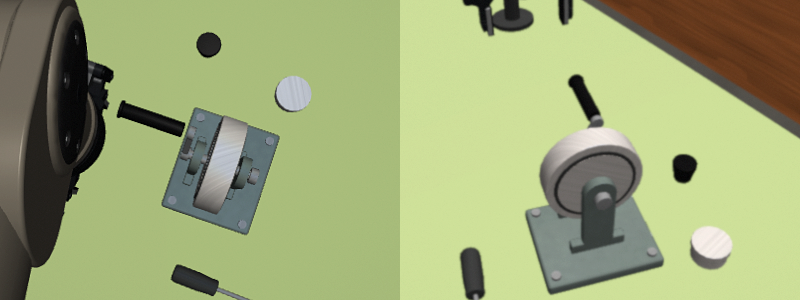

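The gripper is at the left in the top view, short of the handle, which lies at crop (120–185, 103–130) and is unmoved. I'll cover the remaining distance.

```bash
python3 -m handwheel '[{"dp":[-0.021,0.028,0.003],"delta_rot":[0,0,0]},{"dp":[-0.042,0.056,0.006],"delta_rot":[0,0,0]},{"dp":[-0.042,0.056,0.006],"delta_rot":[0,0,0]},{"dp":[-0.042,0.056,0.006],"delta_rot":[0,0,0]}]'; python3 - <<'E'
from h import *
from bench import status
o=status.get_obs();R0=Ro.from_rotvec(o["orientation"])
T=O+X*-.0205+Y*-.105+[0,0,.137]
print(o["tcp_pos"],rel(T,RT,o["tcp_pos"],R0))
f=vision.grab_frame("side")["img"][60:360,150:550];cv2.imwrite("pics/e.png",cv2.convertScaleAbs(cv2.resize(f,(800,600)),alpha=1.5))
E
```

```text
clock: 2.65
tcp_pos: [0.6105, -0.0195, 0.22]
orientation: [-2.56, -1.819, -0.0]
contact_force: [-0.1, 1.1, -0.3]
grip_width: 0.085
gripper_force: 0.0
[ 0.61054361 -0.01949614  0.21998446] (array([-0.0014,  0.0009,  0.083 ]), array([-0.0009, -0.0009,  0.0024]))
```

View pics/e.png

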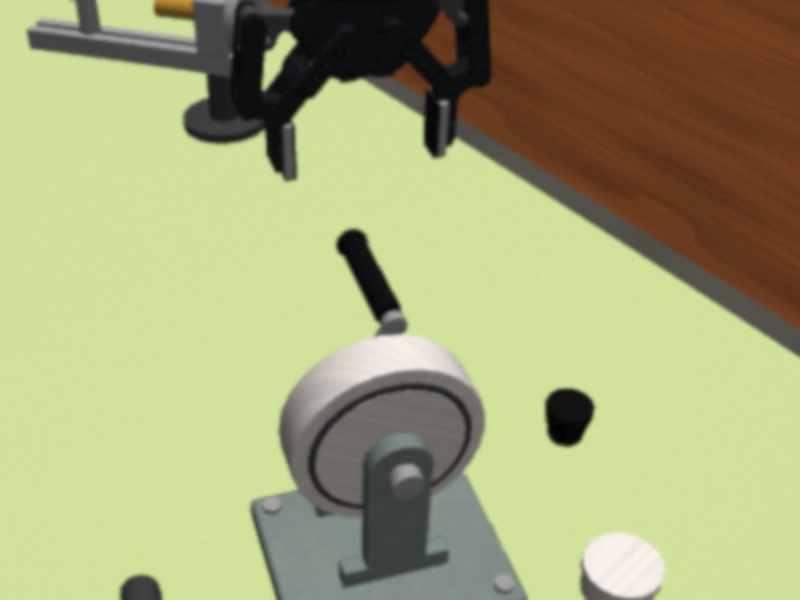

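The fingers hang above and on either side of the handle (370,275 in the crop). I'll descend and grip.

```bash
python3 -m handwheel '[{"dp":[-0.001,0.001,0.03],"delta_rot":[0,0,0]},{"dp":[-0.001,0.001,0.06],"delta_rot":[0,0,0]},{"dp":[-0.001,0.001,0.083],"delta_rot":[0,0,0]},{"dp":[-0.001,0.001,0.083],"delta_rot":[0,0,0]},{"dp":[-0.001,0.001,0.083],"delta_rot":[0,0,0]}]'; python3 -m handwheel '[{"dp":[0,0,0],"delta_rot":[0,0,0]},{"dp":[0,0,0],"delta_rot":[0,0,0]},{"dp":[0,0,0],"delta_rot":[0,0,0]},{"dp":[0,0,0],"delta_rot":[0,0,0]},{"dp":[0,0,0],"delta_rot":[0,0,0]},{"dp":[0,0,0],"delta_rot":[0,0,0]},{"dp":[0,0,0],"delta_rot":[0,0,0]},{"dp":[0,0,0],"delta_rot":[0,0,0]}]' 0 50
```

```text
clock: 3.32
tcp_pos: [0.6121, -0.0218, 0.1382]
orientation: [2.561, 1.819, 0.002]
contact_force: [-0.7, -0.7, 0.0]
grip_width: 0.0856
gripper_force: 0.0
clock: 4.32
tcp_pos: [0.6121, -0.0228, 0.1374]
orientation: [2.562, 1.817, 0.001]
contact_force: [2.2, -0.9, 2.7]
grip_width: 0.0164
gripper_force: 48.8
```

```bash
python3 - <<'E'
import numpy as np
q0=-26
for k in range(24):
    a=np.radians(q0+15*k);f=lambda d:(-45*(np.sin(a+d)-np.sin(a))/1000,-45*(np.cos(a+d)-np.cos(a))/1000)
    print(k,q0+15*k,*["%.4f,%.4f"%f(np.radians(d)) for d in(7.5,15)])
E
```

```text
0 -26 -0.0054,-0.0022 -0.0111,-0.0037
1 -11 -0.0058,-0.0007 -0.0117,-0.0007
2 4 -0.0058,0.0008 -0.0115,0.0023
3 19 -0.0054,0.0023 -0.0105,0.0052
4 34 -0.0047,0.0036 -0.0088,0.0078
5 49 -0.0036,0.0047 -0.0065,0.0098
6 64 -0.0022,0.0054 -0.0037,0.0111
7 79 -0.0007,0.0058 -0.0007,0.0117
8 94 0.0008,0.0058 0.0023,0.0115
9 109 0.0023,0.0054 0.0052,0.0105
10 124 0.0036,0.0047 0.0078,0.0088
11 139 0.0047,0.0036 0.0098,0.0065
12 154 0.0054,0.0022 0.0111,0.0037
13 169 0.0058,0.0007 0.0117,0.0007
14 184 0.0058,-0.0008 0.0115,-0.0023
15 199 0.0054,-0.0023 0.0105,-0.0052
16 214 0.0047,-0.0036 0.0088,-0.0078
17 229 0.0036,-0.0047 0.0065,-0.0098
18 244 0.0022,-0.0054 0.0037,-0.0111
19 259 0.0007,-0.0058 0.0007,-0.0117
20 274 -0.0008,-0.0058 -0.0023,-0.0115
21 289 -0.0023,-0.0054 -0.0052,-0.0105
22 304 -0.0036,-0.0047 -0.0078,-0.0088
23 319 -0.0047,-0.0036 -0.0098,-0.0065
```

```bash
{ 
python3 -m handwheel '[{"dp":[0,-0.0054,-0.0022],"delta_rot":[0,0,0]},{"dp":[0,-0.0111,-0.0037],"delta_rot":[0,0,0]}]'
python3 -m handwheel '[{"dp":[0,-0.0058,-0.0007],"delta_rot":[0,0,0]},{"dp":[0,-0.0117,-0.0007],"delta_rot":[0,0,0]}]'
python3 -m handwheel '[{"dp":[0,-0.0058,0.0008],"delta_rot":[0,0,0]},{"dp":[0,-0.0115,0.0023],"delta_rot":[0,0,0]}]'
python3 -m handwheel '[{"dp":[0,-0.0054,0.0023],"delta_rot":[0,0,0]},{"dp":[0,-0.0105,0.0052],"delta_rot":[0,0,0]}]'
python3 -m handwheel '[{"dp":[0,-0.0047,0.0036],"delta_rot":[0,0,0]},{"dp":[0,-0.0088,0.0078],"delta_rot":[0,0,0]}]'
python3 -m handwheel '[{"dp":[0,-0.0036,0.0047],"delta_rot":[0,0,0]},{"dp":[0,-0.0065,0.0098],"delta_rot":[0,0,0]}]'
} > log1; cat log1
cat > an.py <<'E'
import re,sys,ast
from h import *
def load(*fs):
    out=[]
    for fn in fs:
        s=open(fn).read()
        P=[ast.literal_eval(x) for x in re.findall(r"tcp_pos: (.*)",s)];F=[ast.literal_eval(x) for x in re.findall(r"contact_force: (.*)",s)]
        out+=list(zip(P,F))
    P=np.array([o[0] for o in out]);F=np.array([o[1] for o in out])
    S=lambda v:np.c_[v@X,v@Y,v[:,2]]
    return S(P-O),S(F)
if __name__=="__main__":
    p,F=load(*sys.argv[1:])
    A=np.c_[2*p[:,0],2*p[:,2],np.ones(len(p))];c=np.linalg.lstsq(A,p[:,0]**2+p[:,2]**2,rcond=None)[0]
    print("centre",c[:2],"r",np.sqrt(c[2]+c[0]**2+c[1]**2))
    q=np.arctan2(p[:,0]-c[0],p[:,2]-c[1])
    Ft=F[:,0]*np.cos(q)-F[:,2]*np.sin(q);Fr=F[:,0]*np.sin(q)+F[:,2]*np.cos(q)
    for z in zip(np.degrees(q),p*1000,Ft,Fr,F[:,1]): print(z[0].round(1),z[1].round(1),*[round(v,1) for v in z[2:]])
E
python3 an.py log1
```

```text
clock: 4.58
tcp_pos: [0.6027, -0.0195, 0.1414]
orientation: [2.56, 1.815, 0.004]
contact_force: [5.9, -2.5, 0.4]
grip_width: 0.0165
gripper_force: 49.0
clock: 4.82
tcp_pos: [0.5924, -0.0159, 0.1428]
orientation: [2.559, 1.815, 0.006]
contact_force: [6.5, -2.5, 3.8]
grip_width: 0.0161
gripper_force: 49.3
clock: 5.08
tcp_pos: [0.582, -0.0122, 0.1413]
orientation: [2.56, 1.814, 0.007]
contact_force: [3.0, -1.9, 11.2]
grip_width: 0.0162
gripper_force: 50.0
clock: 5.32
tcp_pos: [0.5707, -0.0082, 0.1363]
orientation: [2.562, 1.816, 0.005]
contact_force: [-2.5, -0.3, 17.4]
grip_width: 0.0165
gripper_force: 50.7
clock: 5.58
tcp_pos: [0.56, -0.0046, 0.1271]
orientation: [-2.561, -1.816, 0.001]
contact_force: [-5.0, 1.1, 11.4]
grip_width: 0.0164
gripper_force: 50.2
clock: 5.82
tcp_pos: [0.5534, -0.0023, 0.1164]
orientation: [-2.561, -1.816, 0.002]
contact_force: [-3.1, 0.7, 6.6]
grip_width: 0.0166
gripper_force: 49.8
centre [-0.00160231  0.09676299] r 0.045945467457891416
-13.5 [ -12.3 -103.7  141.4] -6.1 1.9 0.4
0.3 [  -1.4 -103.7  142.8] -7.0 3.8 0.2
14.2 [   9.7 -103.7  141.3] -6.1 10.0 0.8
30.5 [  21.7 -103.8  136.3] -6.9 16.1 1.1
48.7 [  32.9 -103.6  127.1] -5.2 11.3 0.6
64.7 [  39.9 -103.6  116.4] -4.6 5.7 0.4
```

```bash
{ 
python3 -m handwheel '[{"dp":[0,-0.0022,0.0054],"delta_rot":[0,0,0]},{"dp":[0,-0.0037,0.0111],"delta_rot":[0,0,0]}]'
python3 -m handwheel '[{"dp":[0,-0.0007,0.0058],"delta_rot":[0,0,0]},{"dp":[0,-0.0007,0.0117],"delta_rot":[0,0,0]}]'
python3 -m handwheel '[{"dp":[0,0.0008,0.0058],"delta_rot":[0,0,0]},{"dp":[0,0.0023,0.0115],"delta_rot":[0,0,0]}]'
python3 -m handwheel '[{"dp":[0,0.0023,0.0054],"delta_rot":[0,0,0]},{"dp":[0,0.0052,0.0105],"delta_rot":[0,0,0]}]'
python3 -m handwheel '[{"dp":[0,0.0036,0.0047],"delta_rot":[0,0,0]},{"dp":[0,0.0078,0.0088],"delta_rot":[0,0,0]}]'
python3 -m handwheel '[{"dp":[0,0.0047,0.0036],"delta_rot":[0,0,0]},{"dp":[0,0.0098,0.0065],"delta_rot":[0,0,0]}]'
} > log2; python3 an.py log1 log2
```

```text
centre [-0.00104901  0.09768658] r 0.04501183988130819
-14.4 [ -12.3 -103.7  141.4] -6.1 2.0 0.4
-0.4 [  -1.4 -103.7  142.8] -6.9 3.8 0.2
13.8 [   9.7 -103.7  141.3] -6.0 10.1 0.8
30.5 [  21.7 -103.8  136.3] -6.9 16.1 1.1
49.1 [  32.9 -103.6  127.1] -5.3 11.3 0.6
65.5 [  39.9 -103.6  116.4] -4.7 5.6 0.4
80.5 [  43.4 -103.6  105.1] -3.5 1.8 -0.4
95.8 [  43.8 -103.5   93.1] -4.4 0.4 0.5
111.2 [  40.9 -103.5   81.4] -3.8 0.0 1.4
126.3 [  35.3 -103.6   71. ] -2.5 1.1 -0.0
141.5 [  27.  -103.5   62.5] -1.0 -1.2 1.4
156.8 [  16.6 -103.6   56.4] -1.2 -3.5 0.8
```

```bash
{ 
python3 -m handwheel '[{"dp":[0,0.0054,0.0022],"delta_rot":[0,0,0]},{"dp":[0,0.0111,0.0037],"delta_rot":[0,0,0]}]'
python3 -m handwheel '[{"dp":[0,0.0058,0.0007],"delta_rot":[0,0,0]},{"dp":[0,0.0117,0.0007],"delta_rot":[0,0,0]}]'
python3 -m handwheel '[{"dp":[0,0.0058,-0.0008],"delta_rot":[0,0,0]},{"dp":[0,0.0115,-0.0023],"delta_rot":[0,0,0]}]'
python3 -m handwheel '[{"dp":[0,0.0054,-0.0023],"delta_rot":[0,0,0]},{"dp":[0,0.0105,-0.0052],"delta_rot":[0,0,0]}]'
python3 -m handwheel '[{"dp":[0,0.0047,-0.0036],"delta_rot":[0,0,0]},{"dp":[0,0.0088,-0.0078],"delta_rot":[0,0,0]}]'
python3 -m handwheel '[{"dp":[0,0.0036,-0.0047],"delta_rot":[0,0,0]},{"dp":[0,0.0065,-0.0098],"delta_rot":[0,0,0]}]'
python3 -m handwheel '[{"dp":[0,0.0022,-0.0054],"delta_rot":[0,0,0]},{"dp":[0,0.0037,-0.0111],"delta_rot":[0,0,0]}]'
python3 -m handwheel '[{"dp":[0,0.0007,-0.0058],"delta_rot":[0,0,0]},{"dp":[0,0.0007,-0.0117],"delta_rot":[0,0,0]}]'
} > log3; python3 an.py log1 log2 log3|sed '2,13d'
```

```text
centre [-0.00103127  0.09766342] r 0.04501095115647773
172.1 [   5.2 -103.6   53.1] -0.6 -8.9 1.1
-173.1 [  -6.5 -103.7   52.9] -0.8 -13.8 1.7
-159.5 [ -16.8 -103.7   55.3] -0.7 -18.5 2.2
-146.9 [ -25.6 -103.7   59.9] -1.6 -15.5 2.4
-133.4 [ -33.7 -103.8   66.8] -0.8 -9.3 1.4
-118.6 [ -40.5 -103.7   76.2] -0.9 -5.6 0.9
-103.1 [ -44.8 -103.8   87.5] -2.0 -5.0 0.7
-87.7 [ -46.1 -103.8   99.5] -3.5 -6.3 0.7
```

```bash
{ 
python3 -m handwheel '[{"dp":[0,-0.0008,-0.0058],"delta_rot":[0,0,0]},{"dp":[0,-0.0023,-0.0115],"delta_rot":[0,0,0]}]'
python3 -m handwheel '[{"dp":[0,-0.0023,-0.0054],"delta_rot":[0,0,0]},{"dp":[0,-0.0052,-0.0105],"delta_rot":[0,0,0]}]'
python3 -m handwheel '[{"dp":[0,-0.0036,-0.0047],"delta_rot":[0,0,0]},{"dp":[0,-0.0078,-0.0088],"delta_rot":[0,0,0]}]'
python3 -m handwheel '[{"dp":[0,-0.0047,-0.0036],"delta_rot":[0,0,0]},{"dp":[0,-0.0098,-0.0065],"delta_rot":[0,0,0]}]'
python3 -m handwheel '[{"dp":[0,-0.0054,-0.0022],"delta_rot":[0,0,0]},{"dp":[0,-0.0111,-0.0037],"delta_rot":[0,0,0]}]'
python3 -m handwheel '[{"dp":[0,-0.0058,-0.0007],"delta_rot":[0,0,0]},{"dp":[0,-0.0117,-0.0007],"delta_rot":[0,0,0]}]'
python3 -m handwheel '[{"dp":[0,-0.0058,0.0008],"delta_rot":[0,0,0]},{"dp":[0,-0.0115,0.0023],"delta_rot":[0,0,0]}]'
python3 -m handwheel '[{"dp":[0,-0.0054,0.0023],"delta_rot":[0,0,0]},{"dp":[0,-0.0105,0.0052],"delta_rot":[0,0,0]}]'
} > log4; python3 an.py log1 log2 log3 log4|sed '2,21d'
cat >> an.py <<'E'
    s=np.array([1]*int((len(p)) if len(sys.argv)<6 else 28)+[-1]*(0 if len(sys.argv)<6 else len(p)-28))
    for lab,m in(("fwd",s>0),("rev",s<0),("all",s!=0)):
        if m.sum()<5: continue
        B=np.c_[np.sin(q),np.cos(q),s,np.ones(len(s))] if lab=="all" and (s<0).any() else np.c_[np.sin(q),np.cos(q),s]
        k=np.linalg.lstsq(B[m],Ft[m],rcond=None)[0]
        # force on tool = -drag*s - A sin(q-qd)  (qd: weight down)
        print(lab,"A",np.hypot(k[0],k[1]),"qdown",np.degrees(np.arctan2(k[1],-k[0])),"drag",-k[2],k[3:],"rms",np.std(B[m]@k-Ft[m]))
E
python3 an.py log1 log2 log3 log4|tail -2
```

```text
centre [-0.00108461  0.09773376] r 0.04505660377672271
-72.5 [ -44.1 -103.7  111.3] -3.2 -5.7 0.2
-57.6 [ -39.2 -103.8  121.9] -5.1 -5.9 -0.3
-42.8 [ -31.8 -103.8  130.9] -4.0 -6.5 -0.2
-28.1 [ -22.3 -103.7  137.6] -5.7 -7.3 0.2
-13.6 [ -11.7 -103.7  141.7] -6.1 -5.3 0.7
0.2 [  -1.  -103.7  143. ] -7.0 -3.6 0.8
13.5 [   9.5 -103.7  141.6] -6.1 1.1 0.5
28.2 [  20.1 -103.7  137.3] -7.1 11.3 2.4
fwd A 2.926118916910106 qdown -77.33197308067646 drag 3.500883438431281 [] rms 0.5607881112607166
all A 2.926118916910106 qdown -77.33197308067646 drag 3.500883438431281 [] rms 0.5607881112607166
```

```bash
python3 - <<'E'
import numpy as np
q0=34
for k in range(24):
    a=np.radians(q0-15*k);f=lambda d:(-45*(np.sin(a+d)-np.sin(a))/1000,-45*(np.cos(a+d)-np.cos(a))/1000)
    print(k,q0-15*k,*["%.4f,%.4f"%f(np.radians(d)) for d in(-7.5,-15)])
E
```

```text
0 34 0.0051,-0.0030 0.0105,-0.0052
1 19 0.0057,-0.0015 0.0115,-0.0023
2 4 0.0059,-0.0000 0.0117,0.0007
3 -11 0.0057,0.0015 0.0111,0.0037
4 -26 0.0051,0.0029 0.0098,0.0065
5 -41 0.0042,0.0041 0.0078,0.0088
6 -56 0.0030,0.0051 0.0052,0.0105
7 -71 0.0015,0.0057 0.0023,0.0115
8 -86 0.0000,0.0059 -0.0007,0.0117
9 -101 -0.0015,0.0057 -0.0037,0.0111
10 -116 -0.0029,0.0051 -0.0065,0.0098
11 -131 -0.0041,0.0042 -0.0088,0.0078
12 -146 -0.0051,0.0030 -0.0105,0.0052
13 -161 -0.0057,0.0015 -0.0115,0.0023
14 -176 -0.0059,0.0000 -0.0117,-0.0007
15 -191 -0.0057,-0.0015 -0.0111,-0.0037
16 -206 -0.0051,-0.0029 -0.0098,-0.0065
17 -221 -0.0042,-0.0041 -0.0078,-0.0088
18 -236 -0.0030,-0.0051 -0.0052,-0.0105
19 -251 -0.0015,-0.0057 -0.0023,-0.0115
20 -266 -0.0000,-0.0059 0.0007,-0.0117
21 -281 0.0015,-0.0057 0.0037,-0.0111
22 -296 0.0029,-0.0051 0.0065,-0.0098
23 -311 0.0041,-0.0042 0.0088,-0.0078
```

```bash
{ 
python3 -m handwheel '[{"dp":[0,0.0051,-0.0030],"delta_rot":[0,0,0]},{"dp":[0,0.0105,-0.0052],"delta_rot":[0,0,0]}]'
python3 -m handwheel '[{"dp":[0,0.0057,-0.0015],"delta_rot":[0,0,0]},{"dp":[0,0.0115,-0.0023],"delta_rot":[0,0,0]}]'
python3 -m handwheel '[{"dp":[0,0.0059,0],"delta_rot":[0,0,0]},{"dp":[0,0.0117,0.0007],"delta_rot":[0,0,0]}]'
python3 -m handwheel '[{"dp":[0,0.0057,0.0015],"delta_rot":[0,0,0]},{"dp":[0,0.0111,0.0037],"delta_rot":[0,0,0]}]'
python3 -m handwheel '[{"dp":[0,0.0051,0.0029],"delta_rot":[0,0,0]},{"dp":[0,0.0098,0.0065],"delta_rot":[0,0,0]}]'
python3 -m handwheel '[{"dp":[0,0.0042,0.0041],"delta_rot":[0,0,0]},{"dp":[0,0.0078,0.0088],"delta_rot":[0,0,0]}]'
python3 -m handwheel '[{"dp":[0,0.0030,0.0051],"delta_rot":[0,0,0]},{"dp":[0,0.0052,0.0105],"delta_rot":[0,0,0]}]'
python3 -m handwheel '[{"dp":[0,0.0015,0.0057],"delta_rot":[0,0,0]},{"dp":[0,0.0023,0.0115],"delta_rot":[0,0,0]}]'
python3 -m handwheel '[{"dp":[0,0,0.0059],"delta_rot":[0,0,0]},{"dp":[0,-0.0007,0.0117],"delta_rot":[0,0,0]}]'
python3 -m handwheel '[{"dp":[0,-0.0015,0.0057],"delta_rot":[0,0,0]},{"dp":[0,-0.0037,0.0111],"delta_rot":[0,0,0]}]'
python3 -m handwheel '[{"dp":[0,-0.0029,0.0051],"delta_rot":[0,0,0]},{"dp":[0,-0.0065,0.0098],"delta_rot":[0,0,0]}]'
python3 -m handwheel '[{"dp":[0,-0.0041,0.0042],"delta_rot":[0,0,0]},{"dp":[0,-0.0088,0.0078],"delta_rot":[0,0,0]}]'
} > log5; python3 an.py log1 log2 log3 log4 log5|sed '2,29d'
```

```text
centre [-0.00106378  0.09770508] r 0.04505286423323839
17.7 [  12.6 -103.7  140.6] 0.2 7.1 1.1
1.6 [   0.2 -103.7  142.8] 1.0 2.7 0.5
-13.6 [ -11.6 -103.7  141.5] 0.3 4.5 1.2
-28.5 [ -22.5 -103.8  137.2] 1.5 2.5 0.8
-43.4 [ -31.9 -103.8  130.4] 1.6 3.5 0.5
-58.3 [ -39.3 -103.7  121.3] 3.5 1.9 0.1
-73.3 [ -44.2 -103.8  110.6] 3.6 -0.3 -0.1
-88.2 [ -45.9 -103.8   99.1] 3.6 -4.2 0.0
-103.2 [ -44.9 -103.7   87.4] 4.9 -8.2 -0.9
-117.9 [ -40.9 -103.8   76.6] 5.4 -12.6 -0.4
-132.0 [ -34.6 -103.7   67.5] 6.2 -18.4 0.5
-144.8 [ -27.1 -103.6   60.7] 6.9 -21.2 1.1
fwd A 2.9276143187325547 qdown -77.32840922530089 drag 3.4965589591992545 [] rms 0.5602841400513754
rev A 3.1113071164747566 qdown -76.21575298713122 drag 3.590245659114177 [] rms 0.4189707138757776
all A 2.979642571399898 qdown -76.98830060410631 drag 3.545484031046994 [0.05464947] rms 0.5256724742887653
```

```bash
python3 - <<'E'
import numpy as np
a=np.radians(-146)
for d in np.arange(6.9,70,6.9)*np.pi/180: print("%.4f,%.4f"%(-.045*(np.sin(a+d)-np.sin(a)),-.045*(np.cos(a+d)-np.cos(a))))
E
```

```text
0.0043,-0.0033
0.0082,-0.0071
0.0116,-0.0113
0.0144,-0.0159
0.0167,-0.0208
0.0184,-0.0260
0.0194,-0.0313
0.0198,-0.0367
0.0196,-0.0421
0.0187,-0.0474
```

```bash
python3 -m handwheel '[{"dp":[0,0.0043,-0.0033],"delta_rot":[0,0,0]},{"dp":[0,0.0082,-0.0071],"delta_rot":[0,0,0]},{"dp":[0,0.0116,-0.0113],"delta_rot":[0,0,0]},{"dp":[0,0.0144,-0.0159],"delta_rot":[0,0,0]},{"dp":[0,0.0167,-0.0208],"delta_rot":[0,0,0]},{"dp":[0,0.0184,-0.0260],"delta_rot":[0,0,0]},{"dp":[0,0.0194,-0.0313],"delta_rot":[0,0,0]},{"dp":[0,0.0198,-0.0367],"delta_rot":[0,0,0]},{"dp":[0,0.0196,-0.0421],"delta_rot":[0,0,0]},{"dp":[0,0.0187,-0.0474],"delta_rot":[0,0,0]},{"dp":[0,0.0187,-0.0474],"delta_rot":[0,0,0]},{"dp":[0,0.0187,-0.0474],"delta_rot":[0,0,0]}]' >log6
python3 -m handwheel '[{"dp":[0,0,0],"delta_rot":[0,0,0]},{"dp":[0,0,0],"delta_rot":[0,0,0]},{"dp":[0,0,0],"delta_rot":[0,0,0]},{"dp":[0,0,0],"delta_rot":[0,0,0]}]' >>log6; cat log6
python3 an.py log1 log2 log3 log4 log5 log6|sed -n '42,43p'
```

```text
clock: 15.82
tcp_pos: [0.6337, -0.0303, 0.1071]
orientation: [-2.562, -1.817, 0.001]
contact_force: [-6.6, 3.4, 0.7]
grip_width: 0.0166
gripper_force: 50.0
clock: 16.32
tcp_pos: [0.6337, -0.0303, 0.1071]
orientation: [-2.562, -1.817, 0.001]
contact_force: [-5.1, 2.6, 0.4]
grip_width: 0.0164
gripper_force: 50.0
-78.0 [ -45.1 -103.8  107.1] 2.2 -7.0 -1.0
-78.0 [ -45.1 -103.8  107.1] 1.6 -5.5 -0.8
```

```bash
python3 - <<'E'
from h import *
f=vision.grab_frame("side")["img"];cv2.imwrite("pics/f.png",cv2.convertScaleAbs(f,alpha=1.4))
E
```

```text
(no output)
```

View pics/f.png

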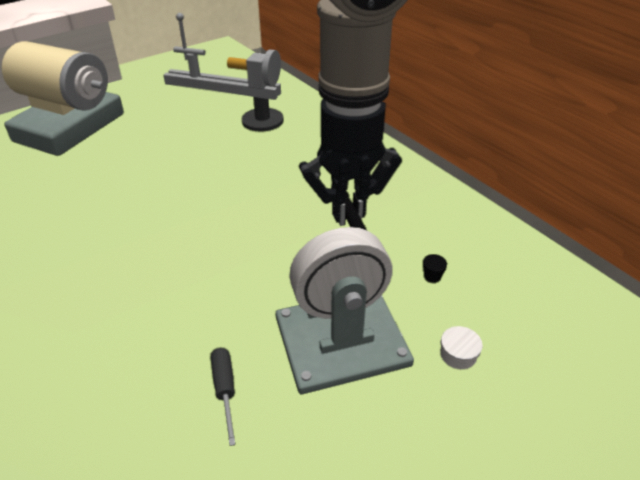

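The gripper holds the handle at (352,215), and the loupe (434,268), tin (461,347) and driver (224,375) have not moved.

```bash
python3 -c "
from bench import r
print(r.hand_in())"
```

```text
the job is handed in; nothing more can be done
None
```

I cranked the drum a little over one full turn, found the heavy side is straight down at a rotor angle of about -77°, and handed in at about 16 s with the drum held still at -78° and the handle still gripped; the loupe, tin and screwdriver were not moved.

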